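# Seat the sample carousel on its drive studs and lock it down

### The job

The empty sample carousel has been put back on the sample changer but is still riding up on the tips of the three drive studs. Turn it until its three holes line up with the studs and it drops down flat on the hub, fully home; then swing the hold-down lever right round until its toe is over the carousel's rim. Leave the things standing around the changer where they are.

Things in the scene. Friction and masses are not known exactly. Their poses are not given: they have to be found in the camera images.
- changer: Sample changer, fixed on the bench: low white housing 300 x 300 mm, its flat deck 75 mm above the bench. Origin: centre of its underside, under the hub axis; z up, x from the hub towards the black arrow on the deck, y towards the hold-down lever. A grey label reader 75 (x) x 30 (y) mm stands on the deck at y = -131 mm, its top 135 mm above the bench; no other part stands taller.
- hub (a point): Centre of the top of the drive hub's flange, 87 mm above the bench, on the hub axis; axes as the changer's. The fixed aluminium flange is 116 mm across. From it rise a fixed spigot, 24 mm across and 24 mm high, and three fixed steel studs, 8 mm across, 14 mm high, tips tapered. The carousel is home when its origin is here with its x along this x.
- stud_a (a point): Tip of the outermost stud: 51 mm from the hub axis, at 30 degrees (counter-clockwise from the changer's x, seen from above). The other studs stand at 150 degrees, 42 mm from the axis, and at 270 degrees, 33 mm. As the distances differ, the carousel drops on in one position only; the hub does not turn.
- arrow (a point): Point of the moulded black arrow (home mark) on the deck, 109 mm from the hub axis along the changer's x. The arrow points at the hub; when the carousel is home its wide holder stands in line with it.
- carousel: Loose grey disc, 200 mm across, 8 mm thick, about 0.45 kg. Origin: centre of its underside; z up, x to its wide holder. At the start it rests level on the stud tips, underside 14 mm over the flange, centred by the spigot, turned 28 degrees or more from home either way; it turns easily. It drops by itself once within about 4 degrees of home, and the studs then stop it turning.
- hole_a (a point): Centre of the hole for the outermost stud, at the disc's upper face (8 mm above the underside): at 30 degrees from the carousel's x, 51 mm from its axis. The other holes are at 150 degrees, 42 mm, and 270 degrees, 33 mm. All are 11 mm across and go through. Home, the stud ends show 6 mm above the disc in them.
- boss (a point): Middle of the top of the carousel's closed black centre boss, 40 mm across, 35 mm above the disc's underside. The bore under it, 26 mm across, fits over the spigot.
- wide_holder (a point): Middle of the rim of the carousel's one wide round holder (rinse cup), 42 mm across, 63 mm from the axis on the carousel's x. Five narrow round tube holders, 24 mm across, stand at 60, 120, 180, 240 and 300 degrees from it, 72 mm from the axis. All six are open, fixed to the disc, with rims 48 mm above its underside: firm to push against.
- lever (a joint): Angle of the steel hold-down lever on its upright pivot, rad. 0 to 0.3 at the start: open, lying along the changer's side. 1.57, the stop: closed, toe pointing at the hub, 3 mm above the rim of a carousel that is home. Grows as the knob swings counter-clockwise seen from above. Stays where left; about 2 N at the knob moves it. The rim of a carousel that is not home blocks the toe.
- lever_pivot (a point): The lever's pivot axis at the height of its bar, 102 mm above the bench, 130 mm from the hub axis on the changer's y. The bar is 16 mm wide, its underside 98 mm above the bench; the toe end reaches 44 mm from the pivot, on the side opposite to the knob.
- lever_knob (a point): On the axis of the lever's upright black knob, 70 mm from the pivot, 135 mm above the bench; x points from the pivot to the knob. The knob is up to 20 mm across and reaches from the bar up to 145 mm above the bench.
- tube_rack: Red tube rack with blue-capped tubes, 210 x 75 mm, 98 mm high, loose, to be left alone. Origin: centre of its underside.
- bottle: White reagent bottle, 62 mm across, 150 mm high, loose, to be left alone. Origin: centre of its underside.
- sharps_bin: Yellow round sharps bin with a red lid, 132 mm across its rim, 134 mm high, loose, to be left alone. Origin: centre of its underside.
- tip_box: Grey pipette-tip box with a clear lid, 122 x 86 mm, 67 mm high, loose, to be left alone. Origin: centre of its underside.

How it is judged:
On the way, in this order (a step that is already met when the one before it is completed fails the run):
1. the carousel is home on the hub (within 2.5 mm of the flange, level) while the lever is still open (z of carousel in the frame of hub below 0.0025 m and horizontal distance between carousel and hub below 0.004 m and angle between carousel's own z axis and vertical below 0.03 rad and value of joint lever below 0.8 rad), for 0.2 s.
2. the lever is swung over the rim, to within 0.15 rad of its stop (value of joint lever above 1.42 rad), for 0.2 s.
At the end, for the whole second after the job is handed in: The carousel is on its studs: underside within 2.5 mm of the flange, centred within 4 mm, level within 0.03 rad, in line with the changer within 0.06 rad and at rest; the lever is closed to at least 1.42 rad; rack, bottle, bin and tip box are within 30 mm of where they stood (z of carousel in the frame of hub below 0.0025 m and horizontal distance between carousel and hub below 0.004 m and angle between carousel's own z axis and vertical below 0.03 rad and angle between the x axis of carousel and the x axis of changer, either way round below 0.06 rad and value of joint lever above 1.42 rad and linear speed of carousel below 0.02 m/s and distance of each of tube_rack, bottle, sharps_bin, tip_box from where it was at the start of the episode below 0.03 m); the robot touches nothing.
It fails at once if a thing standing around the changer is moved by more than 30 mm or knocked over (distance of any of tube_rack, bottle, sharps_bin, tip_box from where it was at the start of the episode above 0.03 m or angle between any of bottle, tube_rack, sharps_bin, tip_box's own z axis and vertical above 0.5 rad).
It also fails if it takes over 61 s, if anything falls off the work surface, if the arm or the gripper's body presses on something with over 40 N, if the wrist force passes 120 N, or if a joint passes its speed limit or range.

### The arm

A 7-joint arm with a two-finger parallel gripper is mounted at the origin on the work surface. World frame = base frame: x ahead of the robot, y to its left, z up, the work surface at z = 0. Lengths are in m, angles in rad, forces in N, time in s.
With the tool pointing down it reaches from about 0.425 to 0.925 m from the base axis. Payload 6.8 kg.
Tool frame: the origin (TCP) lies at the very end of the fingers, on their centre line; the grasp point (between the pads) lies 19 mm behind it; z points along the fingers, y is the line along which they close (so a half turn about z gives the same grasp; the last joint's range is limited). The gripper opens to 85 mm and grips with 20 to 120 N. Pads are 22 mm wide; open, the fingers measure 114 mm over their backs; the gripper's body (76 mm by 85 mm) begins 54 mm behind the grasp point. The pads swing forward as they close: fully open they stand 13 mm farther back than shut.
Start: joints at [-1.417, 0.477, 0.022, 1.555, -0.011, 1.109, -0.083], TCP at [0.175, 0.652, 0.231] pointing down, gripper open.
Joint ranges: [-2.96, 2.96], [-0.34, 2.1], [-1.41, 1.46], [0.24, 2.44], [-1.37, 4.51], [0.17, 1.92], [-2.96, 2.96]. Speed limits (rad/s): [2.39, 2.39, 3.14, 3.14, 3.14, 3.14, 3.14].

### API

Orientations are given as a rotation vector (axis times angle).
In Python, from bench import r gives the robot as it stands.
- The arm moves only by the tool play_rows, never from a script. Its argument "targets" is text: rows parted by semicolons, each of 5 numbers parted by spaces: the closure, from -1 (fully open) to 1 (shut), then the shift along the tool's x, y, z in m, then the turn about the tool's z in rad. In form: gripper dx dy dz spin; .... A call has 1 to 8 rows; each row is the pose to reach, as a shift and turn from the pose commanded when the call began, along the tool's axes at that moment; what a row does not reach only later rows make up. A row lasts 1/12 s, in which the tool goes at most 41.7 mm and 7.16 degrees, less where a joint would pass 70% of its speed; a pose out of reach is approached as far as the arm can. A call with a gripper value outside its range is refused whole. The fingers move at their own pace and stop on an object; "squeeze" is the grip in N (left out, the last holds). Time passes only in rows, so rows that repeat a pose let the fingers close. It gives the time, the measured TCP pose, the force, the opening and the grip force at its end, in the units of the state.
- r.get_obs(): the state, without advancing time (a new reading comes with each control period).
- r.grab_frame(name): name is "side" or "top" or "wrist"; returns the picture (400x640x3 uint8, red, green, blue); there is no depth.
- r.camera_info(name): a dict with "fov_y" (degrees; the focal length in pixels is half the picture's height over the tangent of half this angle, whatever the lens; pixels are square), "cx", "cy" (the principal point, pixels), "k1" (the pictures are not rectified: a ray, as slopes to the right and down, at radius r is drawn at 1 + k1 r^2 times it, then the intrinsics apply), "position" and "rotation" of the camera in the world. Camera axes: x right, y down, z forward; pixel columns grow to the right and rows downward; lengths in m; the calibration is good to about 2 mm. A picture is of the moment at which its call begins: read the wrist's pose just before it. camera_info takes no time and is no camera call; for the wrist camera it gives the pose at the moment of the call.
- r.hand_in(): hands the job in; it is judged then, once.
The state is a dict: "clock": time; "joints": joint angles; "qvel": joint speeds; "tau": joint torques, N m; "tcp_pos": TCP position; "orientation": TCP orientation; "contact_force": force on the tool from outside, world axes, zero at the start; "moment": the same for the moment, N m; "grip_width": finger opening in m; "gripper_force": force on a finger pad.
Only numpy, scipy, OpenCV 4.12 (cv2) and the standard library are available. Lean on these libraries where they do the work, as an engineer would, in place of code of your own. Each camera call takes 0.05 s, during which the arm holds its last target. There are 200 camera calls.

## Working session

There is one attempt and no reset: what is moved stays moved. The work goes in short steps, Python scripts to look and compute and a tool call to move; the robot and the scene stay as the last step left them, time stands still between calls to the robot, and variables do not carry over. Pictures are saved under pics/ and viewed, at most 10 in all, crops included, and the job is handed in when it is done.

Besides the shell and the picture viewer there is one more tool, called after "Call:" by a JSON object that holds its "api" and its "payload". play_rows: Moves the arm, as the interface text tells. Its arguments: {"type":"object","properties":{"targets":{"type":"string"},"squeeze":{"type":"number"}},"required":["targets"]}

```bash
mkdir -p pics; cat > h.py <<'E'
import numpy as np, cv2
from bench import r
def K(n):
    c=r.camera_info(n); f=200/np.tan(np.radians(c["fov_y"])/2)
    return c,f
def ray(c,u,v):
    f=200/np.tan(np.radians(c["fov_y"])/2)
    d=np.array([(u-c["cx"])/f,(v-c["cy"])/f]); s=d.copy()
    for _ in range(20): s=d/(1+c["k1"]*(s@s))
    R=np.array(c["rotation"]); 
    if R.shape!=(3,3): R=cv2.Rodrigues(R)[0]
    return np.array(c["position"]),R@np.array([s[0],s[1],1])
def at(c,u,v,z):
    p,d=ray(c,u,v); return p+d*(z-p[2])/d[2]
def proj(c,P):
    f=200/np.tan(np.radians(c["fov_y"])/2)
    R=np.array(c["rotation"])
    if R.shape!=(3,3): R=cv2.Rodrigues(R)[0]
    q=R.T@(np.array(P)-c["position"]); s=q[:2]/q[2]; s=s*(1+c["k1"]*(s@s))
    return s*f+[c["cx"],c["cy"]]
E
python3 - <<'E'
from h import *
for n in("top","side","wrist"):
    print(n,r.camera_info(n)); cv2.imwrite(f"pics/{n}0.png",r.grab_frame(n)[...,::-1])
print(r.get_obs())
E
```

```text
top {'fov_y': 52.74566302634239, 'cx': 315.05009746601377, 'cy': 192.21105575980346, 'k1': -0.03453432358457954, 'position': array([0.30364675, 0.04882543, 1.32303136]), 'rotation': array([-2.1085894 ,  2.11241477, -0.19702841])}
side {'fov_y': 56.169561272581134, 'cx': 318.92357297531976, 'cy': 198.06965574113102, 'k1': -0.04509050423179426, 'position': array([ 0.23179579, -0.62314681,  0.82417974]), 'rotation': array([-2.28218742,  0.46046222, -0.2258244 ])}
wrist {'fov_y': 66.1706347569858, 'cx': 324.1377871130175, 'cy': 197.51831946547435, 'k1': -0.05358844324343422, 'position': array([0.10862469, 0.66873243, 0.37361756]), 'rotation': array([2.31465517, 1.77630287, 0.23952115])}
{'clock': 0.15, 'joints': array([-1.41710544,  0.47760184,  0.02241063,  1.55616551, -0.01148096,
        1.10931773, -0.083091  ]), 'qvel': array([ 0.00040148, -0.00088016, -0.0014341 , -0.00440149, -0.00113125,
       -0.00096627,  0.00024463]), 'tau': array([ 3.15003294e-03, -5.96922970e+01,  1.61019847e+00, -2.81489396e+01,
        1.26032488e-02,  6.49137626e-03,  1.96591245e-06]), 'tcp_pos': array([0.17463302, 0.65157158, 0.23058079]), 'orientation': array([-4.10074482e-01, -3.11467515e+00,  2.14126615e-03]), 'contact_force': array([-0.73542409,  0.44367988,  0.24873333]), 'moment': array([-0.02366168, -0.02033518,  0.0003642 ]), 'gripper_force': 0.0, 'grip_width': 0.08536378058117385}
```

View pics/top0.png

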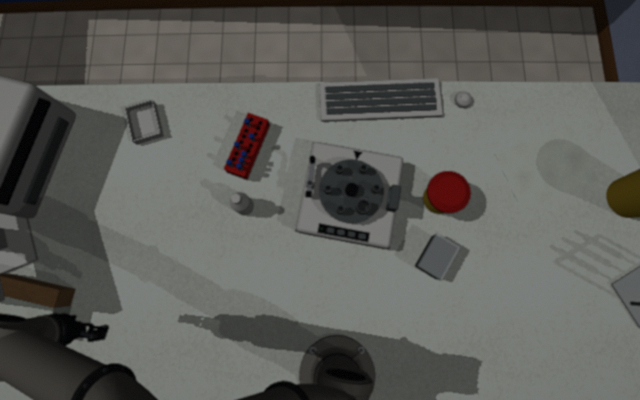

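View pics/side0.png

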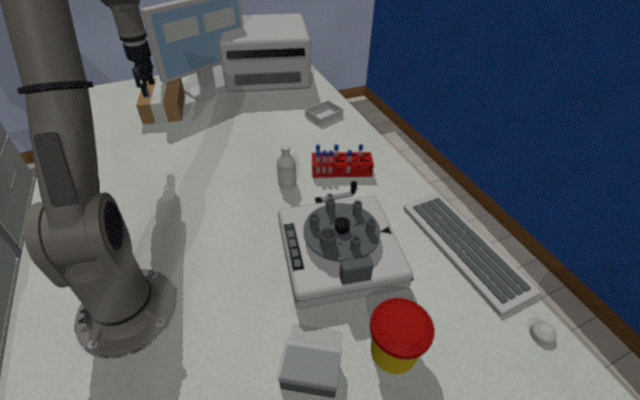

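The top view shows the changer at about (353,190), with its arrow at (358,154), the lever on the left at about (310,178), the reader on the right at (393,197), the rack at (247,146), the bottle at (240,203), the bin at (448,191) and the tip box at (439,257). The side view agrees. Next I'll take enlarged crops.

```bash
python3 - <<'E'
from h import *
im=cv2.imread("pics/top0.png")[130:260,285:415]
s=cv2.imread("pics/side0.png")[175:305,270:420]
a=cv2.resize(im,(600,600),interpolation=cv2.INTER_CUBIC)
a=cv2.convertScaleAbs(a,alpha=1.5)
cv2.imwrite("pics/tc.png",a)
b=cv2.convertScaleAbs(cv2.resize(s,(690,598),interpolation=cv2.INTER_CUBIC),alpha=1.5)
cv2.imwrite("pics/sc.png",b)
c,f=K("top")
for n,u,v,z in[("boss",353,190,.136),("arrow",358,156,.075),("rack",247,146,.09),("bottle",240,203,.1),("bin",448,191,.134),("box",439,257,.067)]: print(n,at(c,u,v,z).round(3))
E
```

```text
boss [ 0.55  -0.049  0.136]
arrow [ 0.674 -0.073  0.075]
rack [0.705 0.283 0.09 ]
bottle [0.518 0.297 0.1  ]
bin [ 0.546 -0.335  0.134]
box [ 0.353 -0.316  0.067]
```

View pics/tc.png

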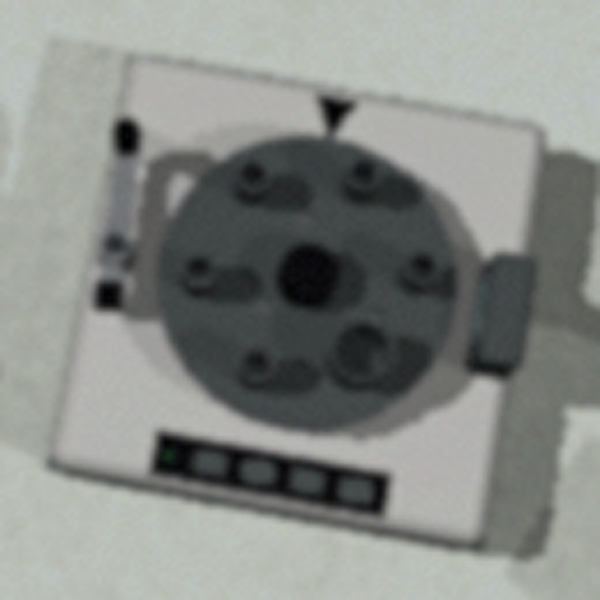

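View pics/sc.png

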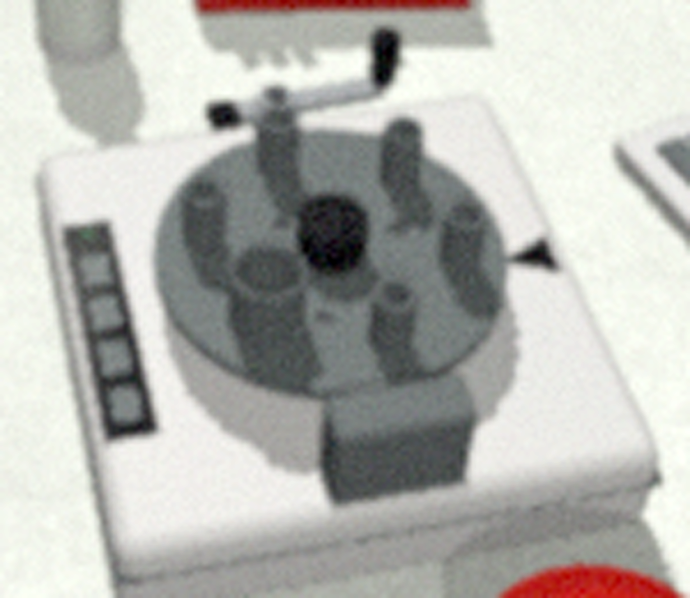

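The crops are sharp enough to measure. In the 4.615x top crop the boss is at (308,275), the wide holder rim at (362,345), the narrow rims at (252,177), (365,177), (198,273), (423,268) and (260,363), the arrow tip at (333,137) and the knob at (126,133).

```bash
python3 - <<'E'
from h import *
c,f=K("top"); k=130/600
g=lambda x,y,z: at(c,285+(x+.5)*k-.5,130+(y+.5)*k-.5,z)
b=g(308,275,.136); w=g(362,345,.149)
nr=[g(x,y,.149) for x,y in[(252,177),(365,177),(198,273),(423,268),(260,363)]]
ar=g(333,137,.075); kn=g(126,133,.145); toe=g(110,310,.102)
cs=[g(x,y,.075) for x,y in[(128,57),(543,125),(483,545),(52,465)]]
print("boss",b,"corners mean",np.mean(cs,0),[ (cs[i]-cs[i-1])[:2].round(3) for i in range(4)])
C=b
d=lambda p,q:(np.hypot(*(p-q)[:2]).round(4),np.degrees(np.arctan2(*(p-q)[1::-1])).round(1))
print("arrow",d(ar,C),"wide",d(w,C),[d(n,C) for n in nr]); print("knob",kn,d(kn,C),"toe",toe,d(kn,toe))
print("tcp R",cv2.Rodrigues(r.get_obs()["orientation"])[0].round(3))
E
```

```text
boss [ 0.55254721 -0.04433965  0.136     ] corners mean [ 0.55263973 -0.04437032  0.075     ] [array([ 0.287, -0.051]), array([-0.051, -0.289]), array([-0.29 ,  0.052]), array([0.054, 0.287])]
arrow (np.float64(0.1133), np.float64(-12.2)) wide (np.float64(0.0585), np.float64(-146.1)) [(np.float64(0.0723), np.float64(30.1)), (np.float64(0.0726), np.float64(-30.9)), (np.float64(0.0718), np.float64(90.9)), (np.float64(0.0731), np.float64(-88.7)), (np.float64(0.0683), np.float64(151.4))]
knob [0.64636861 0.07406009 0.145     ] (np.float64(0.1511), np.float64(51.6)) toe [0.5362278  0.08553369 0.102     ] (np.float64(0.1107), np.float64(-5.9))
tcp R [[-0.966  0.259 -0.   ]
 [ 0.259  0.966 -0.001]
 [-0.    -0.001 -1.   ]]
```

The geometry is consistent: changer yaw is about -10.2°, carousel yaw about -149.5°, so it needs about +139°. The plan is to grip the boss with the fingers along the carousel's ±90° line, turn it, and release it to drop.

Call:
{"api": "play_rows", "payload": {"targets": "0 -0.22 -0.23 0 1.0;0 -0.22 -0.23 0 1.0;0 -0.22 -0.23 0 1.0;0 -0.22 -0.23 0 1.0;0 -0.22 -0.23 0 1.0;0 -0.22 -0.23 0 1.0;0 -0.22 -0.23 0 1.0;0 -0.22 -0.23 0 1.0"}}

```text
clock: 0.82
tcp_pos: [0.3295, 0.3685, 0.2312]
orientation: [1.866, 2.527, -0.001]
contact_force: [0.1, 0.1, 0.4]
grip_width: 0.0424
gripper_force: 0.0
```

```bash
cat >> h.py <<'E'
def st(goal=None):
    o=r.get_obs(); R=cv2.Rodrigues(o["orientation"])[0]
    print("t",o["clock"].__round__(2),"tcp",o["tcp_pos"].round(4),"yang",np.degrees(np.arctan2(R[1,1],R[0,1])).round(1),"j",o["joints"].round(2),"F",o["contact_force"].round(1),"w",round(o["grip_width"],4),"R",R.round(2).tolist())
    if goal is not None: print("shift in tool",(R.T@(np.array(goal)-o["tcp_pos"])).round(4))
    return o,R
E
python3 -c "
from h import *
st([.5525,-.0443,.231])"
```

```text
t 0.82 tcp [0.3295 0.3685 0.2312] yang 17.1 j [-1.23  0.18  0.3   1.99 -0.06  0.98 -0.6 ] F [0.1 0.1 0.4] w 0.0424 R [[-0.29, 0.96, -0.0], [0.96, 0.29, -0.0], [-0.0, -0.0, -1.0]]
shift in tool [-0.4602  0.0915  0.0007]
```

Call:
{"api": "play_rows", "payload": {"targets": "-0.5 -0.3 0.06 0 0.9;-0.5 -0.3 0.06 0 0.9;-0.5 -0.3 0.06 0 0.9;-0.5 -0.3 0.06 0 0.9;-0.5 -0.3 0.06 0 0.9;-0.5 -0.3 0.06 0 0.9;-0.5 -0.3 0.06 0 0.9;-0.5 -0.3 0.06 0 0.9"}}

```text
clock: 1.48
tcp_pos: [0.478, 0.0993, 0.2318]
orientation: [2.78, 1.459, 0.001]
contact_force: [-0.0, 0.4, 0.2]
grip_width: 0.0643
gripper_force: 0.0
```

```bash
python3 -c "
from h import *
st([.5525,-.0443,.231])"
```

```text
t 1.48 tcp [0.478  0.0993 0.2318] yang -34.6 j [-0.89  0.18  0.63  2.02 -0.13  0.97 -0.8 ] F [-0.   0.4  0.2] w 0.0643 R [[0.57, 0.82, 0.0], [0.82, -0.57, -0.0], [-0.0, 0.0, -1.0]]
shift in tool [-0.0759  0.1429  0.0011]
```

Call:
{"api": "play_rows", "payload": {"targets": "-0.5 -0.04 0.08 0 0.12;-0.5 -0.06 0.12 0 0.24;-0.5 -0.076 0.143 0.0 0.36;-0.5 -0.076 0.143 0.0 0.435;-0.5 -0.076 0.143 0.0 0.435;-0.5 -0.076 0.143 0.0 0.435;-0.5 -0.076 0.143 0.0 0.435"}}

```text
clock: 2.07
tcp_pos: [0.5521, -0.0367, 0.2308]
orientation: [-3.025, -0.847, 0.002]
contact_force: [-0.3, 0.2, -0.0]
grip_width: 0.0642
gripper_force: 0.0
```

```bash
python3 -c "
from h import *
st([.5525,-.0443,.116]); c=r.camera_info('wrist'); cv2.imwrite('pics/w1.png',r.grab_frame('wrist')[...,::-1])
a=np.radians(-10.2); P=[.5525,-.0443]
print(c['position'],'boss',proj(c,[*P,.136]),'wide',proj(c,[P[0]+.063*np.cos(np.radians(-149.5)),P[1]+.063*np.sin(np.radians(-149.5)),.149]),'arrow',proj(c,[P[0]+.109*np.cos(a),P[1]+.109*np.sin(a),.075]))
"
```

```text
t 2.07 tcp [ 0.5521 -0.0367  0.2308] yang -58.7 j [-0.64  0.34  0.75  1.89 -0.27  1.02 -0.8 ] F [-0.3  0.2 -0. ] w 0.0642 R [[0.85, 0.52, -0.0], [0.52, -0.85, 0.0], [-0.0, -0.0, -1.0]]
shift in tool [-0.0035  0.0068  0.1148]
[ 0.60864565 -0.00227152  0.37395064] boss [332.8681509  202.50521636] wide [331.63840414 280.22927092] arrow [408.75872787 100.53535102]
```

View pics/w1.png

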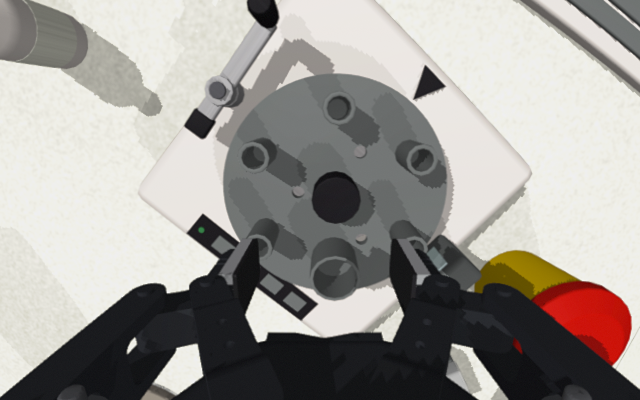

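The wrist view shows the boss at (336,197), the wide rim at (333,274), narrow rims at (339,106), (255,156) and (421,158), the arrow tip at (414,99), deck corners at (139,190) and (531,174), and the knob top at (262,10). The fingers straddle the carousel on the clear line.

```bash
python3 - <<'E'
from h import *
c=r.camera_info('wrist')
b=at(c,336,196,.136); print("boss",b)
d=lambda p,q:(np.hypot(*(p-q)[:2]).round(4),np.degrees(np.arctan2(*(p-q)[1::-1])).round(1))
for u,v in [(333,272),(339,106),(255,156),(421,158)]: print(d(at(c,u,v,.149),b))
A=at(c,414,99,.075);L=at(c,139,190,.075);Rr=at(c,531,174,.075)
print("arrow",d(A,b),"diag",d(L,Rr),"corner mid",(L+Rr)/2,"knob",at(c,262,8,.145))
st([b[0],b[1],.116])
E
```

```text
boss [ 0.55835407 -0.04272547  0.136     ]
(np.float64(0.0609), np.float64(-150.8))
(np.float64(0.0693), np.float64(30.5))
(np.float64(0.0693), np.float64(92.0))
(np.float64(0.0701), np.float64(-30.9))
arrow (np.float64(0.1077), np.float64(-12.5)) diag (np.float64(0.4), np.float64(123.8)) corner mid [ 0.55709727 -0.04393414  0.075     ] knob [0.64594014 0.07091941 0.145     ]
t 2.12 tcp [ 0.552  -0.0359  0.2308] yang -58.6 j [-0.64  0.34  0.75  1.89 -0.27  1.02 -0.8 ] F [-0.5 -0.3 -0.2] w 0.064 R [[0.85, 0.52, -0.0], [0.52, -0.85, 0.0], [-0.0, -0.0, -1.0]]
shift in tool [0.002  0.0093 0.1148]
```

Call:
{"api": "play_rows", "payload": {"targets": "-0.5 0 0.0085 0.03 0;-0.5 0 0.0085 0.07 0;-0.5 0 0.0085 0.1 0;-0.5 0 0.0085 0.113 0;-0.5 0 0.0085 0.113 0;-0.5 0 0.0085 0.113 0"}}

```text
clock: 2.62
tcp_pos: [0.557, -0.0438, 0.1188]
orientation: [-3.025, -0.848, 0.0]
contact_force: [1.1, -0.5, 0.6]
grip_width: 0.064
gripper_force: 0.0
```

Call:
{"api": "play_rows", "payload": {"targets": "0.3 0 0 0 0;0.3 0 0 0 0;0.3 0 0 0 0;0.3 0 0 0 0;0.3 0 0 0 0;0.3 0 0 0 0", "squeeze": 20}}

```text
clock: 3.12
tcp_pos: [0.5582, -0.0443, 0.1204]
orientation: [-3.025, -0.846, -0.006]
contact_force: [-1.2, 1.8, 5.7]
grip_width: 0.0395
gripper_force: 19.4
```

```bash
python3 -c "
from h import *
st()"
```

```text
t 3.12 tcp [ 0.5582 -0.0443  0.1204] yang -58.8 j [-0.53  0.5   0.66  1.97 -0.42  0.81 -0.67] F [-1.2  1.8  5.7] w 0.0395 R [[0.86, 0.52, 0.0], [0.52, -0.86, 0.0], [0.0, 0.0, -1.0]]
```

Call:
{"api": "play_rows", "payload": {"targets": "0.3 0 0 0 -0.1;0.3 0 0 0 -0.2;0.3 0 0 0 -0.3;0.3 0 0 0 -0.4;0.3 0 0 0 -0.5;0.3 0 0 0 -0.6;0.3 0 0 0 -0.7;0.3 0 0 0 -0.8"}}

```text
clock: 3.78
tcp_pos: [0.5577, -0.0435, 0.1203]
orientation: [-2.453, -1.962, -0.005]
contact_force: [-3.3, 3.1, 8.5]
grip_width: 0.0399
gripper_force: 19.9
```

Call:
{"api": "play_rows", "payload": {"targets": "0.3 0 0 0 -0.1;0.3 0 0 0 -0.2;0.3 0 0 0 -0.3;0.3 0 0 0 -0.4;0.3 0 0 0 -0.5;0.3 0 0 0 -0.6;0.3 0 0 0 -0.7;0.3 0 0 0 -0.8"}}

```text
clock: 4.45
tcp_pos: [0.5561, -0.0436, 0.1202]
orientation: [-1.495, -2.761, -0.002]
contact_force: [-7.8, 3.7, 12.8]
grip_width: 0.0395
gripper_force: 20.2
```

Call:
{"api": "play_rows", "payload": {"targets": "0.3 0 0 0 -0.1;0.3 0 0 0 -0.2;0.3 0 0 0 -0.3;0.3 0 0 0 -0.4;0.3 0 0 0 -0.5;0.3 0 0 0 -0.6;0.3 0 0 0 -0.7;0.3 0 0 0 -0.7"}}

```text
clock: 5.12
tcp_pos: [0.5564, -0.0448, 0.1202]
orientation: [0.458, 3.108, 0.0]
contact_force: [-5.3, 0.7, 8.9]
grip_width: 0.0395
gripper_force: 20.0
```

```bash
python3 -c "
from h import *
st()"
```

```text
t 5.12 tcp [ 0.5564 -0.0448  0.1202] yang 73.2 j [-0.09  0.42  0.08  1.94 -0.04  0.78  1.29] F [-5.3  0.7  8.9] w 0.0395 R [[-0.96, 0.29, 0.0], [0.29, 0.96, 0.0], [0.0, 0.0, -1.0]]
```

Call:
{"api": "play_rows", "payload": {"targets": "0.3 0 0 0 -0.06;0.3 0 0 0 -0.115;0.3 0 0 0 -0.115;-0.5 0 0 0 -0.115;-0.5 0 0 0 -0.115;-0.5 0 0 0 -0.115;-0.5 0 0 0 -0.115;-0.5 0 0 0 -0.115"}}

```text
clock: 5.78
tcp_pos: [0.5571, -0.0448, 0.1184]
orientation: [0.285, 3.128, -0.0]
contact_force: [0.0, -0.2, -0.1]
grip_width: 0.0639
gripper_force: 0.0
```

```bash
python3 -c "
from h import *
st(); c=r.camera_info('wrist'); cv2.imwrite('pics/w2.png',r.grab_frame('wrist')[...,::-1])
for z in(.122,.136): print('boss',proj(c,[.5565,-.0437,z]))
"
```

```text
t 5.78 tcp [ 0.5571 -0.0448  0.1184] yang 79.6 j [-0.07  0.42  0.05  1.94 -0.03  0.78  1.38] F [ 0.  -0.2 -0.1] w 0.0639 R [[-0.98, 0.18, 0.0], [0.18, 0.98, -0.0], [-0.0, -0.0, -1.0]]
boss [326.94672856 253.47860218]
boss [327.23293647 267.06227396]
```

View pics/w2.png

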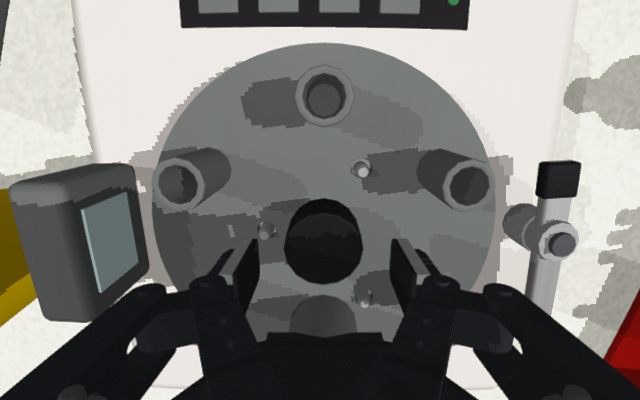

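The view shows the boss at (323,241), with bright stud ends apparently showing in the holes at (362,170), (267,231) and (365,297). I'll check the drop numerically against the disc's outline (left edge 152, right edge 498, far edge row 43).

```bash
python3 - <<'E'
from h import *
c=r.camera_info('wrist'); P=np.array([.5565,-.0437])
for z in(.087,.101):
    q=np.array([proj(c,[*(P+.1*np.array([np.cos(t),np.sin(t)])),z+.008]) for t in np.linspace(0,6.283,360)])
    print(z,"disc u",q[:,0].min(),q[:,0].max(),"vmin",q[:,1].min())
    for a,rr in((0,.063),(120,.072),(60,.072),(180,.072),(240,.072)):
        t=np.radians(a-11.3); print(a,proj(c,[*(P+rr*np.array([np.cos(t),np.sin(t)])),z+.048]).round(0))
b=at(c,323,241,.122)
w=at(c,324,97,.135); print(b,w,np.degrees(np.arctan2(*(w-b)[1::-1])))
E
```

```text
0.087 disc u 155.4880262316311 497.2959426544731 vmin 46.71930401898467
0 [325. 375.]
120 [473. 192.]
60 [451. 332.]
180 [330. 102.]
240 [183. 188.]
0.101 disc u 141.92070118334235 511.228121611412 vmin 40.36215630473188
0 [325. 398.]
120 [490. 201.]
60 [463. 353.]
180 [331. 100.]
240 [167. 196.]
[ 0.5494117  -0.04438202  0.122     ] [ 0.48373578 -0.03179472  0.135     ] 169.15038319599927
```

The carousel is home: the outline and holder positions match the dropped state. Next is the lever. I'll lift, spin half a turn to get joint-7 room, then cage the knob from above.

Call:
{"api": "play_rows", "payload": {"targets": "-0.5 0 0 -0.03 0;-0.5 0 0 -0.06 0;-0.5 0 0 -0.09 0.1;-0.5 0 0 -0.11 0.2;-0.5 0 0 -0.11 0.3;-0.5 0 0 -0.11 0.4;-0.5 0 0 -0.11 0.5;-0.5 0 0 -0.11 0.6"}}

```text
clock: 6.5
tcp_pos: [0.5569, -0.0447, 0.2284]
orientation: [1.204, 2.901, 0.0]
contact_force: [0.5, 0.3, -0.8]
grip_width: 0.0639
gripper_force: 0.0
```

Call:
{"api": "play_rows", "payload": {"targets": "-0.3 0 0 0 0.12;-0.3 0 0 0 0.24;-0.3 0 0 0 0.36;-0.3 0 0 0 0.48;-0.3 0 0 0 0.6;-0.3 0 0 0 0.72;-0.3 0 0 0 0.84;-0.3 0 0 0 0.96"}}

```text
clock: 7.17
tcp_pos: [0.5568, -0.0447, 0.2282]
orientation: [-2.409, -2.016, 0.0]
contact_force: [0.0, 0.0, -0.5]
grip_width: 0.0554
gripper_force: 0.0
```

Call:
{"api": "play_rows", "payload": {"targets": "-0.3 0 0 0 0.12;-0.3 0 0 0 0.24;-0.3 0 0 0 0.36;-0.3 0 0 0 0.48;-0.3 0 0 0 0.6;-0.3 0 0 0 0.72;-0.3 0 0 0 0.84;-0.3 0 0 0 0.96"}}

```text
clock: 7.83
tcp_pos: [0.5568, -0.0447, 0.2282]
orientation: [3.068, 0.676, -0.0]
contact_force: [-0.5, 0.1, 0.0]
grip_width: 0.0557
gripper_force: 0.0
```

```bash
python3 -c "
from h import *
st([.6475,.0715,.15]); c=r.camera_info('wrist'); cv2.imwrite('pics/w3.png',r.grab_frame('wrist')[...,::-1])
print('knob',proj(c,[.6475,.0715,.145]),'pivot',proj(c,[.581,.084,.102]),'disc rim +-y',[proj(c,[.556+s*.0196,-.0437+s*.0981,.095]) for s in(1,-1)])
"
```

```text
t 7.83 tcp [ 0.5568 -0.0447  0.2282] yang -65.1 j [-0.45  0.31  0.52  1.87 -0.18  1.01 -0.99] F [-0.5  0.1  0. ] w 0.0557 R [[0.91, 0.42, -0.0], [0.42, -0.91, -0.0], [-0.0, 0.0, -1.0]]
shift in tool [ 0.1311 -0.0673  0.0782]
knob [224.3624124   15.07031938] pivot [198.99551014 102.23690193] disc rim +-y [array([231.39869966, 122.53681775]), array([405.37690606, 246.10384462])]
```

View pics/w3.png

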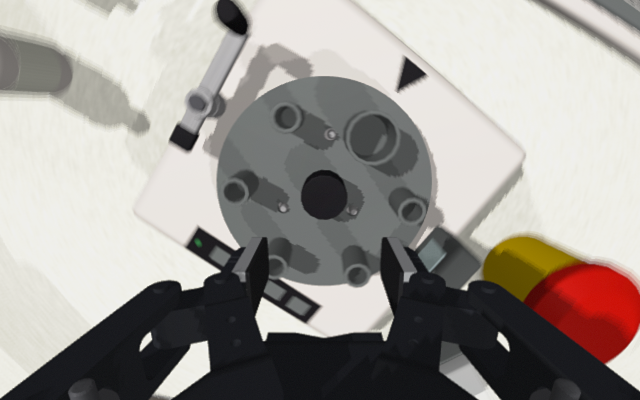

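The view shows the carousel home, with the wide holder (371,138) in line with the arrow and stud ends visible in the holes. The knob top is at (232,15), the pivot at about (200,100), and the boss at (324,194).

```bash
python3 - <<'E'
from h import *
c=r.camera_info('wrist')
k=at(c,232,14,.145);b=at(c,324,193,.122);A=at(c,398,91,.075);w=at(c,371,137,.135)
print(k,b,A,w)
for n,p in(("arrow",A),("wide",w)): print(n,np.hypot(*(p-b)[:2]),np.degrees(np.arctan2(*(p-b)[1::-1])))
y=np.array([np.sin(np.radians(11)),np.cos(np.radians(11))])
pv=b[:2]+.13*y; print("pivot",pv,"knob rel",k[:2]-pv,np.hypot(*(k[:2]-pv)),np.degrees(np.arctan2(*(k[:2]-pv)[::-1]))+11)
st([k[0],k[1],.15])
E
```

```text
[0.65094713 0.06640449 0.145     ] [ 0.5580334  -0.04370165  0.122     ] [ 0.66366647 -0.07057232  0.075     ] [ 0.61592251 -0.05661162  0.135     ]
arrow 0.10899714607641675 -14.272051847534271
wide 0.05931118331576406 -12.571919633494973
pivot [0.58283857 0.08390988] knob rel [ 0.06810856 -0.01750539] 0.07032222025671883 -3.414267855430838
t 7.88 tcp [ 0.5568 -0.0446  0.2282] yang -65.5 j [-0.45  0.31  0.52  1.87 -0.18  1.01 -1.  ] F [ 0.4 -0.   0.4] w 0.0555 R [[0.91, 0.41, -0.0], [0.41, -0.91, -0.0], [-0.0, -0.0, -1.0]]
shift in tool [ 0.1317 -0.062   0.0781]
```

Call:
{"api": "play_rows", "payload": {"targets": "-0.3 0.03 -0.015 0 0.12;-0.3 0.06 -0.03 0 0.24;-0.3 0.09 -0.045 0 0.36;-0.3 0.12 -0.06 0 0.48;-0.3 0.131 -0.064 0 0.6;-0.3 0.131 -0.064 0 0.645;-0.3 0.131 -0.064 0.03 0.645;-0.3 0.131 -0.064 0.03 0.645"}}

```text
clock: 8.55
tcp_pos: [0.6457, 0.0697, 0.1939]
orientation: [3.123, -0.316, -0.01]
contact_force: [-1.8, 0.8, -2.1]
grip_width: 0.0554
gripper_force: 0.0
```

```bash
python3 -c "
from h import *
st([.65,.068,.116]); c=r.camera_info('wrist'); cv2.imwrite('pics/w4.png',r.grab_frame('wrist')[...,::-1])
print('knob',proj(c,[.65,.068,.145]))
"
```

```text
t 8.55 tcp [0.6457 0.0697 0.1939] yang -101.6 j [-0.62  0.53  0.6   1.68 -0.34  1.04 -1.69] F [-1.8  0.8 -2.1] w 0.0554 R [[0.98, -0.2, -0.01], [-0.2, -0.98, -0.0], [-0.01, 0.0, -1.0]]
shift in tool [0.0051 0.0005 0.0778]
knob [324.39884336 210.03145439]
```

View pics/w4.png

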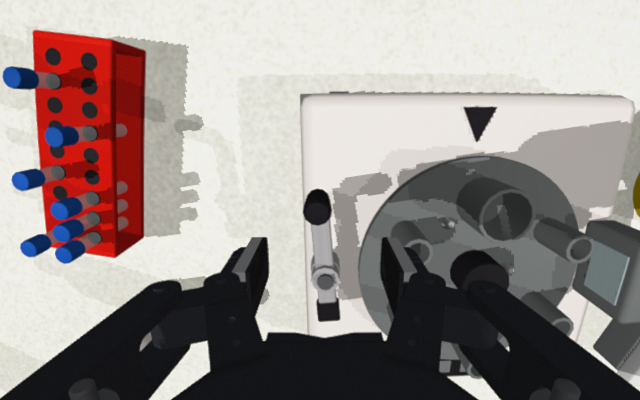

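The knob top is at (317,203), between the fingers (midline about 325), and nothing is near the descent. Going down.

Call:
{"api": "play_rows", "payload": {"targets": "-0.3 0.003 -0.003 0.03 0;-0.3 0.003 -0.003 0.06 0;-0.3 0.003 -0.003 0.08 0;-0.3 0.003 -0.003 0.08 0;-0.3 0.003 -0.003 0.08 0"}}

```text
clock: 9.02
tcp_pos: [0.6515, 0.071, 0.1187]
orientation: [3.125, -0.321, -0.002]
contact_force: [-0.0, -0.3, 0.5]
grip_width: 0.0553
gripper_force: 0.0
```

```bash
python3 - <<'E'
from h import *
o,R=st([.65,.07,.116])
# arc: pivot (.585,.083); waypoints of knob in tool frame
pv=np.array([.585,.083])
for a in range(0,91,10):
    t=np.radians(a-12.5); g=np.array([*(pv+.07*np.array([np.cos(t),np.sin(t)])),o["tcp_pos"][2]])
    print(a,g[:2].round(3),(R.T@(g-o["tcp_pos"])).round(4)[:2])
E
```

```text
t 9.02 tcp [0.6515 0.071  0.1187] yang -101.7 j [-0.59  0.62  0.55  1.73 -0.4   0.91 -1.64] F [-0.  -0.3  0.5] w 0.0553 R [[0.98, -0.2, -0.0], [-0.2, -0.98, -0.0], [-0.0, 0.0, -1.0]]
shift in tool [-0.0013  0.0013  0.0027]
0 [0.653 0.068] [0.0024 0.0027]
10 [0.655 0.08 ] [ 0.0015 -0.0095]
20 [0.654 0.092] [-0.0015 -0.0213]
30 [0.652 0.104] [-0.0065 -0.0324]
40 [0.647 0.115] [-0.0133 -0.0425]
50 [0.641 0.126] [-0.0218 -0.0513]
60 [0.632 0.135] [-0.0317 -0.0584]
70 [0.623 0.142] [-0.0427 -0.0637]
80 [0.612 0.148] [-0.0545 -0.067 ]
90 [0.6   0.151] [-0.0666 -0.0682]
```

Call:
{"api": "play_rows", "payload": {"targets": "0.3 0.002 0.002 0 0;0.3 0.002 0.002 0 0;0.3 0.002 -0.006 0 -0.12;0.3 0.001 -0.013 0 -0.23;0.3 -0.0015 -0.021 0 -0.35;0.3 -0.005 -0.029 0 -0.47;0.3 -0.0085 -0.0355 0 -0.58;0.3 -0.0135 -0.0425 0 -0.7"}}

```text
clock: 9.68
tcp_pos: [0.6486, 0.1145, 0.1204]
orientation: [3.043, 0.776, 0.005]
contact_force: [0.5, -1.7, -1.2]
grip_width: 0.0298
gripper_force: 1.1
```

```bash
python3 - <<'E'
from h import *
o,R=st()
pv=np.array([.585,.083])
for a in range(50,101,7):
    t=np.radians(a-12.5); g=np.array([*(pv+.07*np.array([np.cos(t),np.sin(t)])),o["tcp_pos"][2]])
    print(a,g[:2].round(3),(R.T@(g-o["tcp_pos"])).round(4)[:2])
E
```

```text
t 9.68 tcp [0.6486 0.1145 0.1204] yang -61.4 j [-0.53  0.59  0.37  1.71 -0.26  0.89 -1.12] F [ 0.5 -1.7 -1.2] w 0.0298 R [[0.88, 0.48, 0.0], [0.48, -0.88, -0.0], [0.0, 0.0, -1.0]]
50 [0.641 0.126] [-0.0018 -0.0136]
57 [0.635 0.132] [-0.0036 -0.022 ]
64 [0.629 0.138] [-0.0064 -0.03  ]
71 [0.622 0.143] [-0.0102 -0.0377]
78 [0.614 0.147] [-0.015  -0.0448]
85 [0.606 0.15 ] [-0.0205 -0.0513]
92 [0.598 0.152] [-0.0268 -0.0571]
99 [0.589 0.153] [-0.0337 -0.0621]
```

Call:
{"api": "play_rows", "payload": {"targets": "0.3 -0.001 -0.007 0 -0.09;0.3 -0.002 -0.0136 0 -0.17;0.3 -0.0036 -0.022 0 -0.3;0.3 -0.0064 -0.03 0 -0.42;0.3 -0.01 -0.0377 0 -0.54;0.3 -0.015 -0.045 0 -0.66;0.3 -0.0205 -0.0513 0 -0.78;0.3 -0.025 -0.0555 0 -0.87"}}

```text
clock: 10.35
tcp_pos: [0.6007, 0.1535, 0.1207]
orientation: [2.43, 1.987, 0.009]
contact_force: [3.2, 0.4, -1.3]
grip_width: 0.0301
gripper_force: 1.4
```

Call:
{"api": "play_rows", "payload": {"targets": "0.3 0 -0.003 0 -0.02;0.3 0 -0.006 0 -0.02;0.3 0 -0.006 0 -0.02"}}

```text
clock: 10.6
tcp_pos: [0.5937, 0.1539, 0.1196]
orientation: [2.42, 2.002, 0.003]
contact_force: [1.2, 1.0, 1.7]
grip_width: 0.0298
gripper_force: 0.9
```

```bash
python3 - <<'E'
from h import *
o,R=st()
c=r.camera_info('wrist'); cv2.imwrite('pics/w5.png',r.grab_frame('wrist')[...,::-1])
E
```

```text
t 10.6 tcp [0.5937 0.1539 0.1196] yang -10.8 j [-0.46  0.5   0.15  1.82 -0.09  0.83 -0.46] F [1.2 1.  1.7] w 0.0298 R [[0.19, 0.98, 0.0], [0.98, -0.19, 0.0], [0.0, 0.0, -1.0]]
```

View pics/w5.png

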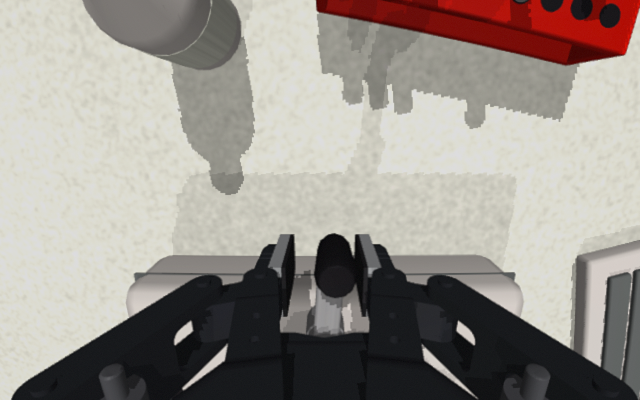

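The knob at (335,265) is against the trailing (right) finger. I'll push on gently until the stop shows in the force.

Call:
{"api": "play_rows", "payload": {"targets": "0.3 0 -0.003 0 0;0.3 0 -0.006 0 0;0.3 0 -0.006 0 0"}}

```text
clock: 10.9
tcp_pos: [0.5887, 0.1545, 0.1188]
orientation: [2.417, 2.002, 0.005]
contact_force: [7.2, -0.1, -1.0]
grip_width: 0.03
gripper_force: 3.6
```

Call:
{"api": "play_rows", "payload": {"targets": "0.3 0 -0.002 0 0;0.3 0 -0.004 0 0;0.3 0 -0.004 0 0"}}

```text
clock: 11.15
tcp_pos: [0.5884, 0.1546, 0.119]
orientation: [2.415, 1.998, 0.013]
contact_force: [18.3, -0.3, -9.5]
grip_width: 0.0302
gripper_force: 9.0
```

The force rose to 18 N with no motion, so the lever is at its stop. Opening, backing off and lifting clear.

Call:
{"api": "play_rows", "payload": {"targets": "-0.3 0 0.006 0 0;-0.3 0 0.006 0 0;-0.3 0 0.006 0 0;-0.3 0 0.006 -0.04 0;-0.3 0 0.006 -0.08 0;-0.3 0 0.006 -0.12 0;-0.3 0 0.006 -0.13 0;-0.3 0 0.006 -0.13 0"}}

```text
clock: 11.82
tcp_pos: [0.5903, 0.1552, 0.2523]
orientation: [2.417, 2.004, 0.009]
contact_force: [0.9, 0.6, -0.1]
grip_width: 0.0554
gripper_force: 0.0
```

Call:
{"api": "play_rows", "payload": {"targets": "-0.3 -0.04 0 0 0;-0.3 -0.08 0 0 0;-0.3 -0.12 0 0 0;-0.3 -0.12 0 0 0;-0.3 -0.12 0 0 0"}}

```text
clock: 12.23
tcp_pos: [0.565, 0.0335, 0.247]
orientation: [-2.423, -1.998, 0.005]
contact_force: [0.5, 1.2, 0.6]
grip_width: 0.0554
gripper_force: 0.0
```

```bash
python3 - <<'E'
from h import *
o,R=st()
cv2.imwrite('pics/w6.png',r.grab_frame('wrist')[...,::-1])
E
```

```text
t 12.23 tcp [0.565  0.0335 0.247 ] yang -11.0 j [-0.34  0.29  0.21  1.81 -0.07  1.05 -0.3 ] F [0.5 1.2 0.6] w 0.0554 R [[0.19, 0.98, -0.0], [0.98, -0.19, -0.0], [-0.0, -0.0, -1.0]]
```

View pics/w6.png

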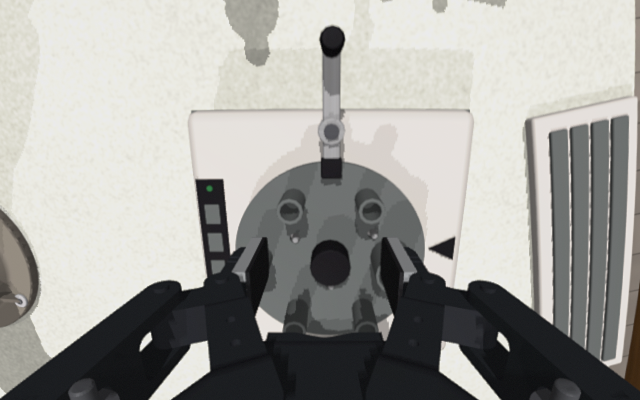

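The lever points straight at the hub (knob 332,40; toe 331,170 over the rim). The stud ends show in the holes and the gripper is clear, so I'm handing in.

```bash
python3 -c "
from bench import r
print(r.hand_in())"
```

```text
the job is handed in; nothing more can be done
None
```

The carousel dropped home on its three studs, the lever is swung round to its stop with the toe over the rim, nothing around the changer was touched, and the job was handed in at about 12 s on the robot's clock (no verdict came back).

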